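# Flux bottle from the packed crate into the bench bay

### The job

Lift the red-capped flux bottle out of the tightly packed crate, leaving all the black-capped bottles standing in it. Stand it upright inside the black bottle bay, setting it down gently rather than dropping it, and let go; then slide the bay's blue guard fully shut in front of it. Do not disturb the battery or the cutters.

Things in the scene. Friction and masses are not known exactly. Their poses are not given: they have to be found in the camera images.
- flux_mid (a point): Flux bottle's centre: white bottle, RED cap, yellow label, upright in one of the crate's two inner places. 122 mm tall: body 46 mm diameter to 78 mm, shoulder to 90 mm, then stiff 17 mm cap to the top. Point on the axis, 61 mm above the underside; z up. 0.09 to 0.18 kg. Grasp the cap from above; only 29 mm is free to each next cap along the crate's x and y, so go down with the gripper part open.
- crate: Fixed grey crate, 148 (its x) x 194 (its y) x 65 mm tall, walls 5 mm, floor 6 mm, no dividers. Origin: centre of its underside on the bench, x and y along its sides. Holds twelve bottles on a 46 mm grid, 3 along x, 4 along y, touching one another; their tops are 128 mm above the bench.
- bay: Fixed black bottle bay, open at the top and on its -x side. Origin on the bench (z = 0) under the middle of the standing place. Inside 64 x 64 mm, centred on the origin; floor 8 mm above the bench; side and back (+x) walls 5 mm thick, 50 mm high. An aluminium track along y on its -x side reaches 193 mm to +y.
- guard_tab (a point): Centre of the top face of the upright blue tab of the sliding guard: 16 mm thick (bay x), 24 mm wide (bay y), top 88 mm above the bench, sides free down to 36 mm above the bench. Moves with the guard; when shut it is at (-38, +85) mm in the bay's x, y. Pinch it from above across either pair of faces.
- guard (a joint): How far the blue guard of the bay is open, in m: 0 = fully shut across the bay's open -x side (a hard stop), up to 0.085 = fully open. It slides along the bay's +y axis to open, so push along the bay's -y to shut; about 1.5 N of friction, stays where left.
- battery: Bystander: loose blue 9 V battery standing upright on the bench, 27 x 18 x 49 mm. Origin under its centre. Leave it alone.
- cutters: Bystander: loose side cutters with black handles lying on the bench, about 140 mm long and 45 mm wide, 12 mm thick. Origin at the pivot; jaws to +x, handles to -x. Leave them alone.
- spare1: One of the eleven other bottles in the crate, same size and shape as the flux bottle but with a BLACK cap and a white label; origin at the centre of its underside. It stays in the crate, standing.
- spare2: One of the eleven other bottles in the crate, same size and shape as the flux bottle but with a BLACK cap and a white label; origin at the centre of its underside. It stays in the crate, standing.
- spare3: One of the eleven other bottles in the crate, same size and shape as the flux bottle but with a BLACK cap and a white label; origin at the centre of its underside. It stays in the crate, standing.
- spare4: One of the eleven other bottles in the crate, same size and shape as the flux bottle but with a BLACK cap and a white label; origin at the centre of its underside. It stays in the crate, standing.
- spare5: One of the eleven other bottles in the crate, same size and shape as the flux bottle but with a BLACK cap and a white label; origin at the centre of its underside. It stays in the crate, standing.
- spare6: One of the eleven other bottles in the crate, same size and shape as the flux bottle but with a BLACK cap and a white label; origin at the centre of its underside. It stays in the crate, standing.
- spare7: One of the eleven other bottles in the crate, same size and shape as the flux bottle but with a BLACK cap and a white label; origin at the centre of its underside. It stays in the crate, standing.
- spare8: One of the eleven other bottles in the crate, same size and shape as the flux bottle but with a BLACK cap and a white label; origin at the centre of its underside. It stays in the crate, standing.
- spare9: One of the eleven other bottles in the crate, same size and shape as the flux bottle but with a BLACK cap and a white label; origin at the centre of its underside. It stays in the crate, standing.
- spare10: One of the eleven other bottles in the crate, same size and shape as the flux bottle but with a BLACK cap and a white label; origin at the centre of its underside. It stays in the crate, standing.
- spare11: One of the eleven other bottles in the crate, same size and shape as the flux bottle but with a BLACK cap and a white label; origin at the centre of its underside. It stays in the crate, standing.
Mind the look-alikes: they are no part of the job. What is shaped like the part that bears flux_mid but green is not meant.

How it is judged:
On the way, in this order (a step that is already met when the one before it is completed fails the run):
1. the flux bottle is out of the crate: its underside is above the crate's rim (z of flux_mid in the frame of crate above 0.131 m), for 0.1 s.
2. the flux bottle stands upright on the floor of the bay, let go (x of flux_mid in the frame of bay between -0.016 and 0.016 m and y of flux_mid in the frame of bay between -0.016 and 0.016 m and z of flux_mid in the frame of bay between 0.064 and 0.074 m and angle between flux_mid's own z axis and vertical below 0.12 rad and contact force between the fingers and flux below 0.2 N and linear speed of flux below 0.03 m/s), for 0.2 s.
3. the guard is fully shut in front of the standing bottle (x of flux_mid in the frame of bay between -0.016 and 0.016 m and y of flux_mid in the frame of bay between -0.016 and 0.016 m and z of flux_mid in the frame of bay between 0.064 and 0.074 m and angle between flux_mid's own z axis and vertical below 0.12 rad and value of joint guard below 0.006 m), for 0.2 s.
At the end, for the whole second after the job is handed in: The flux bottle stands released and at rest on the bay's floor, within 16 mm of the bay's middle in each direction and within 0.12 rad of upright; the guard is within 6 mm of fully shut; all eleven other bottles stand on the crate's floor (within 10 mm in height, 0.2 rad of upright) (all of step 3 and contact force between the fingers and flux below 0.2 N and linear speed of flux below 0.03 m/s and z of each of spare1, spare2, spare3, spare4, spare5, spare6, spare7, spare8, spare9, spare10, spare11 in the frame of crate below 0.016 m and angle between each of spare1, spare2, spare3, spare4, spare5, spare6, spare7, spare8, spare9, spare10, spare11's own z axis and vertical below 0.2 rad); the robot touches nothing.
It fails at once if a black-capped bottle is pulled up by more than 30 mm or tipped by more than 0.4 rad (z of any of spare1, spare2, spare3, spare4, spare5, spare6, spare7, spare8, spare9, spare10, spare11 in the frame of crate above 0.036 m or angle between any of spare1, spare2, spare3, spare4, spare5, spare6, spare7, spare8, spare9, spare10, spare11's own z axis and vertical above 0.4 rad).
It fails at once if the flux bottle is dropped: it moves faster than 0.5 m/s with no finger on it (a fall of some 13 mm) (linear speed of flux above 0.5 m/s and contact force between the fingers and flux below 0.05 N).
It fails at once if the battery or the cutters are moved by more than 25 mm, or the battery is tipped over (distance of any of battery, cutters from where it was at the start of the episode above 0.025 m or angle between battery's own z axis and vertical above 0.5 rad).
It also fails if it takes over 54 s, if anything falls off the work surface, if the arm or the gripper's body presses on something with over 40 N, if the wrist force passes 120 N, or if a joint passes its speed limit or range.

### The arm

A 7-joint arm with a two-finger parallel gripper is mounted at the origin on the work surface. World frame = base frame: x ahead of the robot, y to its left, z up, the work surface at z = 0. Lengths are in m, angles in rad, forces in N, time in s.
With the tool pointing down it reaches from about 0.4 to 0.85 m from the base axis. Payload 10.4 kg.
Tool frame: the origin (TCP) lies on the centre line of the jaws, within the pads' length; the fingertips stand 17 mm ahead of it and the grasp point (between the pads) lies 2 mm behind it; z points along the fingers, y is the line along which they close (so a half turn about z gives the same grasp; the last joint's range is limited). The gripper opens to 85 mm and grips with 20 to 120 N. Pads are 22 mm wide; open, the fingers measure 114 mm over their backs; the gripper's body (76 mm by 85 mm) begins 54 mm behind the grasp point. The pads swing forward as they close: fully open they stand 13 mm farther back than shut.
Start: joints at [1.239, 0.332, -0.065, 1.46, 0.022, 1.35, -0.088], TCP at [0.19, -0.595, 0.248] pointing down, gripper open.
Joint ranges: [-2.6, 2.6], [-0.5, 2.12], [-1.47, 1.34], [0.16, 2.42], [-1.27, 4.41], [0.06, 2.06], [-2.6, 2.6]. Speed limits (rad/s): [2.22, 2.22, 2.79, 2.79, 3.14, 3.14, 3.14].

### API

Orientations are given as a unit quaternion [x, y, z, w].
In Python, from workcell import sensors, imaging, order, spotter gives the robot as it stands. The module is installed in compiled form; this text tells all that it offers.
- The arm moves only by the shell command python3 -m inch 'ROWS' [FORCE]. ROWS is JSON, a list that holds one entry, the list of rows, each a list of 7 numbers: the shift along the tool's x, y, z in m, then the turn, a rotation vector about the tool's x, y, z in rad, then the closure, from -1 (fully open) to 1 (shut). In form: [[[x, y, z, ax, ay, az, hand], ...]]. A call has 1 to 10 rows; each row is the pose to reach, as a shift and turn from the pose commanded when the call began, along the tool's axes at that moment; what a row does not reach only later rows make up. A row lasts 1/10 s, in which the tool goes at most 50 mm and 8.59 degrees, less where a joint would pass 70% of its speed; a pose out of reach is approached as far as the arm can. A call with a gripper value outside its range is refused whole. The fingers move at their own pace and stop on an object; FORCE is the grip in N (left out, the last holds). Time passes only in rows, so rows that repeat a pose let the fingers close. It gives the time, the measured TCP pose, the force, the opening and the grip force at its end, in the units of the state.
- sensors.get_obs(): the state, without advancing time (a new reading comes with each control period).
- imaging.camera(name): name is "scene" or "top" or "wrist"; returns the picture (420x560x3 uint8, blue, green, red); there is no depth.
- imaging.calibration(name): a dict with "mtx" (3x3 intrinsics, pixels), "D" ([k1, k2, p1, p2, k3] as OpenCV has them; the pictures are not rectified), "R" (3x3) and "t" (3): a world point X has camera coordinates R X + t; the wrist camera has in their place "tool_from_camera" (4x4, takes a point from camera to tool coordinates, whose origin is the TCP and whose axes are the flange's). Camera axes: x right, y down, z forward; pixel columns grow to the right and rows downward; lengths in m; the calibration is good to about 2 mm. A picture is of the moment at which its call begins: read the wrist's pose just before it. calibration takes no time and is no camera call.
- order.hand_in(): hands the job in; it is judged then, once.
Trained networks look in the newest picture that a camera, given by its name, has taken for a name from the list of things; names that differ only in an ending like _2 or _b are one class to them, and where a whole thing is asked for, a point or a joint stands for the part that bears it (a point fixed in the world has none). Each returns a list of dicts, best first, with "conf" (0 to 1); they miss things now and then, are a little off and sometimes report something else, mostly with a low value. They report only what shows in the picture. A call takes as long as a camera call. They do not tell look-alikes from the thing itself.
- spotter.look_for(label, camera): "pixel" ([column, row] in pixels, amid what is visible of it).
The state is a dict: "clock": time; "joint_pos": joint angles; "joint_velocities": joint speeds; "tau": joint torques, N m; "position": TCP position; "ee_rot": TCP orientation; "ft_force": force on the tool from outside, world axes, zero at the start; "torque": the same for the moment, N m; "grip_width": opening from 0.0 (shut) to 1.0 (fully open); "grasp_force": force on a finger pad.
Only numpy, scipy, OpenCV 4.12 (cv2) and the standard library are available. Lean on these libraries where they do the work, as an engineer would, in place of code of your own. Each camera call takes 0.05 s, during which the arm holds its last target. There are 200 camera calls.

## Working session

There is one attempt and no reset: what is moved stays moved. The work goes in short steps, Python scripts to look and compute and a shell command to move; the robot and the scene stay as the last step left them, time stands still between calls to the robot, and variables do not carry over. Pictures are saved under pics/ and viewed, at most 12 in all, crops included, and the job is handed in when it is done.

```bash
mkdir -p pics
python3 - <<'E'
from workcell import sensors, imaging, order, spotter
import cv2,numpy as np
o=sensors.get_obs();print({k:np.round(v,3).tolist() for k,v in o.items()})
for c in ("scene","top"):
    cv2.imwrite(f"pics/{c}0.png",imaging.camera(c))
    for l in ("flux_mid","crate","bay","guard_tab","battery","cutters","spare1"):
        r=spotter.look_for(l,c);print(c,l,[(np.round(d['pixel']).tolist(),round(d['conf'],2)) for d in r][:14])
for c in ("scene","top","wrist"): print(c,imaging.calibration(c))
E
```

```text
{'clock': 0.0, 'joint_pos': [1.239, 0.333, -0.065, 1.461, 0.022, 1.35, -0.088], 'joint_velocities': [-0.0, 0.002, -0.0, 0.0, 0.002, 0.0, 0.002], 'tau': [0.0, -62.545, 0.049, -39.161, 0.016, 0.01, 0.0], 'position': [0.19, -0.595, 0.248], 'ee_rot': [0.988, 0.154, -0.0, -0.001], 'ft_force': [0.857, 1.127, -0.115], 'torque': [-0.024, 0.017, -0.027], 'grasp_force': 0.0, 'grip_width': 0.999}
scene flux_mid [([228.0, 213.0], 0.79), ([158.0, 240.0], 0.7)]
scene crate [([163.0, 282.0], 0.82), ([321.0, 294.0], 0.24)]
scene bay [([354.0, 162.0], 0.64)]
scene guard_tab [([370.0, 136.0], 0.61)]
scene battery [([279.0, 228.0], 0.67)]
scene cutters [([321.0, 301.0], 0.69)]
scene spare1 [([133.0, 228.0], 0.93), ([180.0, 231.0], 0.93), ([110.0, 232.0], 0.88), ([119.0, 276.0], 0.85), ([166.0, 259.0], 0.77), ([138.0, 246.0], 0.76), ([176.0, 215.0], 0.72), ([188.0, 251.0], 0.71), ([141.0, 267.0], 0.66), ([156.0, 220.0], 0.61), ([113.0, 255.0], 0.57)]
top flux_mid [([378.0, 232.0], 0.9), ([318.0, 233.0], 0.53), ([361.0, 247.0], 0.49)]
top crate [([372.0, 220.0], 0.97), ([416.0, 258.0], 0.2)]
top bay [([1
[... 1268 characters left out ...]
00545227, -0.9982725 ]]), 't': array([-3.87643673e-04,  6.28610686e-01,  1.29430994e+00])}
wrist {'mtx': array([[289.48070017,   0.        , 275.13882684],
       [  0.        , 289.48070017, 208.03388216],
       [  0.        ,   0.        ,   1.        ]]), 'D': array([-0.05550631,  0.        ,  0.        ,  0.        ,  0.        ]), 'tool_from_camera': array([[-5.58962023e-04, -9.43977966e-01, -3.30008011e-01,
         8.47279759e-02],
       [ 9.99999623e-01, -3.08161933e-04, -8.12294636e-04,
         6.10226900e-04],
       [ 6.65092332e-04, -3.30008340e-01,  9.43977782e-01,
        -1.24268401e-01],
       [ 0.00000000e+00,  0.00000000e+00,  0.00000000e+00,
         1.00000000e+00]])}
```

View pictures.

Run:
```python
import cv2
a=cv2.imread("pics/top0.png");b=cv2.imread("pics/scene0.png")
cv2.imwrite("pics/top0c.png",cv2.resize(a[100:310,100:460],(800,467),interpolation=cv2.INTER_CUBIC))
```

```text
(no output)
```

View pics/top0c.png

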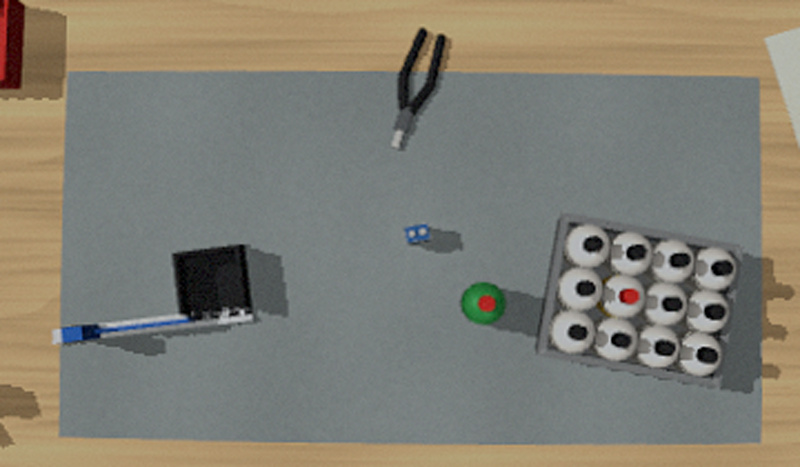

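View pics/scene0.png

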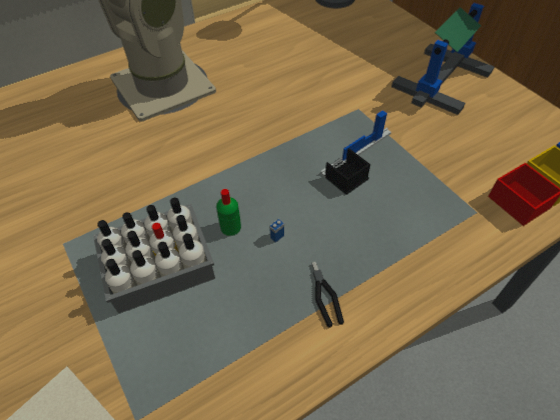

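```bash
cat > h.py <<'E'
import numpy as np,cv2
from scipy.spatial.transform import Rotation as Ro
from workcell import sensors,imaging,spotter
def pose():
    o=sensors.get_obs();return np.array(o['position']),Ro.from_quat(o['ee_rot']).as_matrix()
def cam(name,p=None):
    c=imaging.calibration(name)
    if name!="wrist": return c['mtx'],c['D'],np.array(c['R']),np.array(c['t'])
    P,R=p; T=np.array(c['tool_from_camera']); Rw=R@T[:3,:3]; tw=P+R@T[:3,3]
    return c['mtx'],c['D'],Rw.T,-Rw.T@tw
def ray(px,z,C):
    K,D,R,t=C
    u=cv2.undistortPoints(np.array(px,float).reshape(-1,1,2),K,D)[:,0]
    d=np.c_[u,np.ones(len(u))]@R; o=-R.T@t
    return o+d*((z-o[2])/d[:,2])[:,None]
def proj(X,C):
    K,D,R,t=C; return cv2.projectPoints(np.array(X,float).reshape(-1,3),cv2.Rodrigues(R)[0],t,K,D)[0][:,0]
E
python3 - <<'E'
from h import *
C=cam("top");print(-C[2].T@C[3])
cr=lambda L:np.array(L)/2.2222+100
caps=cr([[595,243],[637,251],[681,260],[722,268],[584,288],[631,296],[672,304],[715,312],[576,332],[621,340],[663,348],[708,355]])
w=ray(caps,.128,C)[:,:2]
# fit grid
col=np.tile(range(4),3)-1.5; row=np.repeat(range(3),4)-1
c=w.mean(0);d=w-c; a=(d*col[:,None]).sum(0)/(col**2).sum();b=(d*row[:,None]).sum(0)/(row**2).sum()
print(c,a,b,np.linalg.norm(a),np.linalg.norm(b),np.degrees(np.arctan2(a[1],a[0])),np.degrees(np.arctan2(b[1],b[0])),c-.5*a)
bay=cr([[175,253],[246,245],[253,312],[181,318]])
for z in (.05,.058):
  q=ray(bay,z,C)[:,:2];print(q.round(4).tolist(),q.mean(0),np.linalg.norm(q[0]-q[1]),np.linalg.norm(q[1]-q[2]))
  for i,j in((0,1),(3,2),(1,2),(0,3)): v=q[j]-q[i];print(np.degrees(np.arctan2(v[1],v[0])))
print(ray(cr([[68,334],[417,234],[485,302]]),.088,C))
E
```

```text
[ 0.5517939  -0.00190952  1.32887532]
[ 0.55240514 -0.24763154] [-0.00802124 -0.04493825] [-0.04514469  0.0086173 ] 0.04564851670714268 0.04595977209751696 -100.1204169947043 169.193272626856 [ 0.55641577 -0.22516241]
[[0.5988, 0.2552], [0.6083, 0.1772], [0.5356, 0.1685], [0.5281, 0.2474]] [0.56768893 0.21208201] 0.07861757473305188 0.07316102186302798
-83.06163817779094
-84.5096681987208
-173.15097472750872
-173.68133766750435
[[0.5985, 0.2536], [0.6079, 0.1761], [0.5357, 0.1674], [0.5282, 0.2459]] [0.5675895  0.21074339] 0.07812578277588879 0.07270336335279988
-83.06163817779098
-84.50966819872076
-173.15097472750872
-173.68133766750435
[[ 0.50973153  0.36244452  0.088     ]
 [ 0.61983102 -0.00833269  0.088     ]
 [ 0.54903106 -0.08027325  0.088     ]]
```

```bash
python3 -m inch '[[[0.461,-0.241,0,0,0,-0.293,0],[0.461,-0.241,0,0,0,-0.293,0],[0.461,-0.241,0,0,0,-0.293,0],[0.461,-0.241,0,0,0,-0.293,0],[0.461,-0.241,0,0,0,-0.293,0],[0.461,-0.241,0,0,0,-0.293,0],[0.461,-0.241,0,0,0,-0.293,0],[0.461,-0.241,0,0,0,-0.293,0],[0.461,-0.241,0,0,0,-0.293,0],[0.461,-0.241,0,0,0,-0.293,0]]]' 40; python3 -m inch '[[[0.0,0,0,0,0,0,0],[0,0,0,0,0,0,0]]]'
python3 - <<'E'
from h import *
print(np.degrees(Ro.from_matrix(pose()[1]).as_euler('ZYX')),sensors.get_obs()['joint_pos'])
E
```

```text
clock: 1.8
position: [0.5429, -0.2386, 0.2486]
ee_rot: [0.955, 0.296, 0.0, 0.0]
ft_force: [1.2, -1.0, 0.1]
grip_width: 0.501
grasp_force: 0.0
clock: 2.0
position: [0.5424, -0.2388, 0.2481]
ee_rot: [0.955, 0.298, -0.0, -0.0]
ft_force: [-0.9, -0.8, -1.2]
grip_width: 0.498
grasp_force: 0.0
[ 3.46422555e+01 -2.77481253e-03 -1.79980180e+02] [ 0.67574673  0.29070168 -0.41301444  1.53347412  0.11812137  1.34244762
 -0.71479956]
```

Run:
```python
from h import *
p=pose(); im=imaging.camera("wrist"); cv2.imwrite("pics/w1.png",im); C=cam("wrist",p)
for l in("flux_mid","spare1"): print(l,[(np.round(d['pixel']).tolist(),round(d['conf'],2)) for d in spotter.look_for(l,"wrist")])
hsv=cv2.cvtColor(im,cv2.COLOR_BGR2HSV)
m=((hsv[...,0]<8)|(hsv[...,0]>172))&(hsv[...,1]>150)&(hsv[...,2]>80)
n,l,s,c=cv2.connectedComponentsWithStats(m.astype(np.uint8));print([(s[i].tolist(),c[i].round(1).tolist()) for i in range(1,n) if s[i][4]>60])
print(proj([[.5564,-.2252,.128]],C))
```

```text
flux_mid [([272.0, 170.0], 0.9), ([148.0, 98.0], 0.82)]
spare1 [([212.0, 175.0], 0.96), ([272.0, 232.0], 0.95), ([333.0, 230.0], 0.92), ([242.0, 139.0], 0.81), ([243.0, 203.0], 0.79), ([303.0, 201.0], 0.77), ([334.0, 171.0], 0.77), ([364.0, 203.0], 0.74), ([270.0, 102.0], 0.68), ([301.0, 254.0], 0.65), ([305.0, 141.0], 0.58)]
[([111, 86, 31, 20, 378], [123.3, 95.6]), ([264, 171, 17, 24, 326], [271.8, 183.0])]
[[271.19310194 186.32953743]]
```

View pics/w1.png

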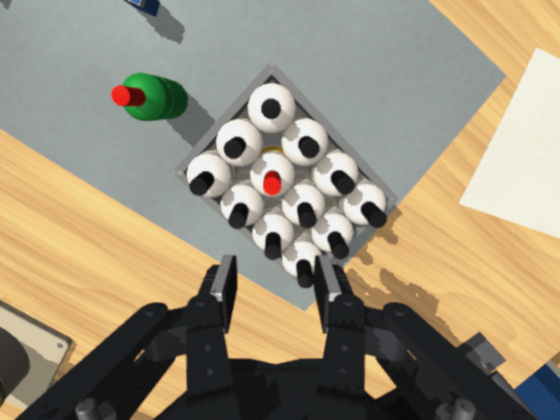

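Run:
```python
from h import *
P,R=pose();C=cam("wrist",(P,R))
w=ray([[272.3,186.5]],.128,C)[0];print(w,R.T@(w+[0,0,-.013]-P))
```

```text
[ 0.55529781 -0.22906987  0.128     ] [ 0.01904339 -0.00223511  0.13329663]
```

Run:
```python
from h import *
for i in range(3):
    P,R=pose();im=imaging.camera("wrist");C=cam("wrist",(P,R))
    hsv=cv2.cvtColor(im,cv2.COLOR_BGR2HSV)
    m=((hsv[...,0]<8)|(hsv[...,0]>172))&(hsv[...,1]>150)&(hsv[...,2]>80); m[:,:200]=0;m[:,350:]=0
    x,y,ww,h=cv2.boundingRect(m.astype(np.uint8))
    px=[x+(ww-1)/2,y+h-1-8.]
    w=ray([px],.128,C)[0];print(P,(x,y,ww,h),w,R.T@(w+[0,0,-.013]-P))
```

```text
[ 0.5408871  -0.24156526  0.24831105] (262, 168, 17, 24) [ 0.55677214 -0.22565543  0.128     ] [ 0.02218721 -0.00422218  0.13329363]
[ 0.54087059 -0.24164139  0.24837488] (262, 168, 17, 24) [ 0.55676254 -0.22574064  0.128     ] [ 0.02216813 -0.00422437  0.13336032]
[ 0.54095349 -0.24147193  0.24841041] (262, 168, 17, 24) [ 0.55684927 -0.22556453  0.128     ] [ 0.02215603 -0.00422549  0.13339908]
```

```bash
python3 -m inch '[[[0.022,-0.0042,0.0,0,0,0,0],[0.022,-0.0042,0.04,0,0,0,0],[0.022,-0.0042,0.08,0,0,0,0],[0.022,-0.0042,0.08,0,0,0,0],[0.022,-0.0042,0.08,0,0,0,0],[0.022,-0.0042,0.08,0,0,0,0],[0.022,-0.0042,0.08,0,0,0,0]]]'
python3 - <<'E'
from h import *
for i in range(2):
    P,R=pose();im=imaging.camera("wrist");C=cam("wrist",(P,R))
hsv=cv2.cvtColor(im,cv2.COLOR_BGR2HSV)
m=((hsv[...,0]<8)|(hsv[...,0]>172))&(hsv[...,1]>150)&(hsv[...,2]>80); m[:,:200]=0;m[:,350:]=0
x,y,ww,h=cv2.boundingRect(m.astype(np.uint8))
px=[x+(ww-1)/2,y+h-1-(ww-1)/2]
w=ray([px],.128,C)[0];print(P,(x,y,ww,h),w,R.T@(w+[0,0,-.013]-P))
cv2.imwrite("pics/w2.png",im)
E
```

```text
clock: 3.0
position: [0.5585, -0.2247, 0.1706]
ee_rot: [0.955, 0.296, 0.001, 0.001]
ft_force: [-0.2, -0.3, -0.4]
grip_width: 0.498
grasp_force: 0.0
[ 0.55829401 -0.22459603  0.17030407] (262, 221, 25, 39) [ 0.5581265  -0.22433276  0.128     ] [-7.31214758e-05 -4.55273332e-04  5.53030244e-02]
```

View pics/w2.png

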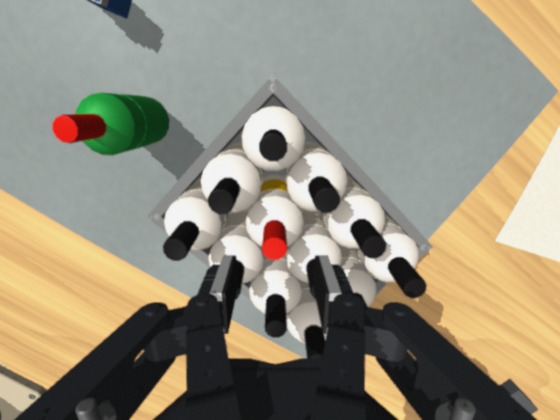

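```bash
python3 -m inch '[[[0,-0.0004,0.02,0,0,0,0],[0,-0.0004,0.04,0,0,0,0],[0,-0.0004,0.054,0,0,0,0],[0,-0.0004,0.054,0,0,0,0],[0,-0.0004,0.054,0,0,0,0],[0,-0.0004,0.054,0,0,0,0]]]'; python3 -m inch '[[[0,0,0,0,0,0,1],[0,0,0,0,0,0,1],[0,0,0,0,0,0,1],[0,0,0,0,0,0,1],[0,0,0,0,0,0,1],[0,0,0,0,0,0,1]]]' 50
```

```text
clock: 3.7
position: [0.5579, -0.224, 0.1155]
ee_rot: [0.955, 0.296, 0.001, 0.001]
ft_force: [-0.5, -0.1, -0.4]
grip_width: 0.497
grasp_force: 0.0
clock: 4.3
position: [0.5577, -0.2241, 0.1151]
ee_rot: [0.955, 0.296, 0.0, 0.0]
ft_force: [-0.8, 0.1, 5.8]
grip_width: 0.181
grasp_force: 49.0
```

```bash
python3 -m inch '[[[0,0,-0.01,0,0,0,1],[0,0,-0.02,0,0,0,1],[0,0,-0.03,0,0,0,1],[0,0,-0.04,0,0,0,1],[0,0,-0.05,0,0,0,1],[0,0,-0.06,0,0,0,1],[0,0,-0.07,0,0,0,1],[0,0,-0.08,0,0,0,1],[0,0,-0.09,0,0,0,1],[0,0,-0.1,0,0,0,1]]]'; python3 -m inch '[[[0,0,-0.01,0,0,0,1],[0,0,-0.02,0,0,0,1],[0,0,-0.03,0,0,0,1],[0,0,-0.03,0,0,0,1],[0,0,-0.03,0,0,0,1]]]'
python3 - <<'E'
from h import *
im=imaging.camera("scene");cv2.imwrite("pics/s3.png",cv2.resize(im[80:320,60:420],(720,480),interpolation=cv2.INTER_CUBIC))
E
```

```text
clock: 5.3
position: [0.5572, -0.2239, 0.2152]
ee_rot: [0.955, 0.296, 0.0, 0.0]
ft_force: [0.2, 1.1, 0.1]
grip_width: 0.18
grasp_force: 48.9
clock: 5.8
position: [0.5573, -0.2239, 0.2443]
ee_rot: [0.955, 0.296, 0.0, 0.0]
ft_force: [-1.1, -0.3, -1.3]
grip_width: 0.181
grasp_force: 48.9
```

View pics/s3.png

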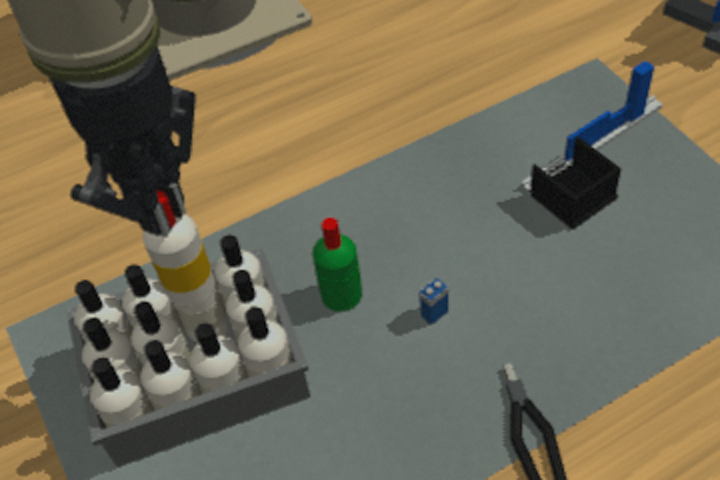

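```bash
python3 -m inch '[[[0,0,-0.03,0,0,0,1],[0.02,-0.035,-0.035,0,0,0,1],[0.04,-0.07,-0.035,0,0,0,1],[0.06,-0.105,-0.035,0,0,0,1],[0.08,-0.14,-0.035,0,0,0,1],[0.1,-0.175,-0.035,0,0,0,1],[0.12,-0.21,-0.035,0,0,0,1],[0.14,-0.245,-0.035,0,0,0,1],[0.158,-0.275,-0.035,0,0,0,1],[0.168,-0.29,-0.035,0,0,0,1]]]'; python3 -m inch '[[[0,0,0,0,0,0,1],[0,0,0,0,0,0,1],[0,0,0,0,0,0,1]]]'
cat > bayim.py <<'E'
from h import *
import sys
B=np.array([.568,.212]);yaw=np.radians(6.2)
if len(sys.argv)>2: B=np.array([float(sys.argv[2]),float(sys.argv[3])]);yaw=np.radians(float(sys.argv[4]))
def bw(p): p=np.atleast_2d(p); c,s=np.cos(yaw),np.sin(yaw); return np.c_[B[0]+c*p[:,0]-s*p[:,1],B[1]+s*p[:,0]+c*p[:,1],p[:,2]]
for i in range(2): p=pose(); im=imaging.camera("wrist")
C=cam("wrist",p);np.savez("last.npz",P=p[0],R=p[1]);cv2.imwrite("raw_w.png",im)
def draw(im,C):
    for z in (.05,.058):
        q=proj(bw([[-32,37,0],[37,37,0],[37,-37,0],[-32,-37,0]])/1 if 0 else bw(np.array([[-.032,.037,z],[.037,.037,z],[.037,-.037,z],[-.032,-.037,z]])),C)
        cv2.polylines(im,[np.round(q*8).astype(int)],False,(0,255,0) if z<.055 else (0,255,255),1,cv2.LINE_AA,3)
    q=proj(bw(np.array([[-.032,.032,.008],[.032,.032,.008],[.032,-.032,.008],[-.032,-.032,.008]])),C)
    cv2.polylines(im,[np.round(q*8).astype(int)],True,(255,0,255),1,cv2.LINE_AA,3)
    q=proj(bw(np.array([[-.046,.182,.088],[-.03,.182,.088],[-.03,.158,.088],[-.046,.158,.088]])),C)
    cv2.polylines(im,[np.round(q*8).astype(int)],True,(0,0,255),1,cv2.LINE_AA,3)
t=imaging.camera("top");cv2.imwrite("raw_t.png",t)
a=im.copy();draw(a,C)
CT=cam("top"); K=CT[0].copy(); s=4
tc=cv2.resize(t[190:290,100:240],None,fx=s,fy=s,interpolation=cv2.INTER_CUBIC)
# shift of view via projecting then scaling
def pt(X): return (proj(X,CT)-[100,190]+.5)*s-.5
old=proj
proj=lambda X,C_: pt(X) if C_ is CT else old(X,C_)
draw(tc,CT)
out=np.zeros((600,800,3),np.uint8)
if len(sys.argv)>5: cv2.imwrite(sys.argv[1],tc)
else:
    out[:420,:560]=a; out=out[:420,:560]
    cv2.imwrite(sys.argv[1],out); cv2.imwrite(sys.argv[1].replace(".png","t.png"),tc)
E
python3 bayim.py pics/b4.png
```

```text
clock: 6.85
position: [0.5305, 0.114, 0.279]
ee_rot: [0.954, 0.298, -0.0, -0.0]
ft_force: [-0.3, -0.0, -0.9]
grip_width: 0.179
grasp_force: 49.1
clock: 7.15
position: [0.5317, 0.1088, 0.2789]
ee_rot: [0.955, 0.295, -0.0, 0.0]
ft_force: [-0.4, -0.1, -1.4]
grip_width: 0.181
grasp_force: 49.1Traceback (most recent call last):
  File "bayim.py", line 24, in <module>
    draw(tc,CT)
    ~~~~^^^^^^^
  File "bayim.py", line 10, in draw
    q=proj(bw([[-32,37,0],[37,37,0],[37,-37,0],[-32,-37,0]])/1 if 0 else bw(np.array([[-.032,.037,z],[.037,.037,z],[.037,-.037,z],[-.032,-.037,z]])),C)
  File "bayim.py", line 23, in <lambda>
    proj=lambda X,C_: pt(X) if C_ is CT else old(X,C_)
                      ~~^^^
  File "bayim.py", line 21, in pt
    def pt(X): return (proj(X,CT)-[100,190]+.5)*s-.5
                       ~~~~^^^^^^
  File "bayim.py", line 23, in <lambda>
    proj=lambda X,C_: pt(X) if C_ is CT else old(X,C_)
                      ~~^^^
  File "bayim.py", line 21, in pt
    def pt(X): return (proj(X,CT)-[100,190]+.5)*s-.5
                       ~~~~^^^^^^
  File "bayim.py", line 23,
[... 26196 characters left out ...]
else old(X,C_)
                      ~~^^^
  File "bayim.py", line 21, in pt
    def pt(X): return (proj(X,CT)-[100,190]+.5)*s-.5
                       ~~~~^^^^^^
  File "bayim.py", line 23, in <lambda>
    proj=lambda X,C_: pt(X) if C_ is CT else old(X,C_)
                      ~~^^^
  File "bayim.py", line 21, in pt
    def pt(X): return (proj(X,CT)-[100,190]+.5)*s-.5
                       ~~~~^^^^^^
  File "bayim.py", line 23, in <lambda>
    proj=lambda X,C_: pt(X) if C_ is CT else old(X,C_)
                      ~~^^^
  File "bayim.py", line 21, in pt
    def pt(X): return (proj(X,CT)-[100,190]+.5)*s-.5
                       ~~~~^^^^^^
RecursionError: maximum recursion depth exceeded
```

```bash
cat > ov.py <<'E'
from h import *
def wire(im,C,B,yaw,off=(0,0),s=1,g=.085):
    c,sn=np.cos(yaw),np.sin(yaw)
    def line(p,col,closed):
        p=np.array(p); X=np.c_[B[0]+c*p[:,0]-sn*p[:,1],B[1]+sn*p[:,0]+c*p[:,1],p[:,2]]
        q=(proj(X,C)-off+.5)*s-.5
        cv2.polylines(im,[np.round(q*8).astype(int)],closed,col,1,cv2.LINE_AA,3)
    for z,col in((.05,(0,255,0)),(.058,(0,255,255))):
        line([[-.032,.037,z],[.037,.037,z],[.037,-.037,z],[-.032,-.037,z]],col,False)
    line([[-.032,.032,.008],[.032,.032,.008],[.032,-.032,.008],[-.032,-.032,.008]],(255,0,255),True)
    y=.085+g
    line([[-.046,y+.012,.088],[-.03,y+.012,.088],[-.03,y-.012,.088],[-.046,y-.012,.088]],(0,0,255),True)
E
python3 - <<'E'
from ov import *
B=(.568,.212);yaw=np.radians(6.2);d=np.load("last.npz")
w=cv2.imread("raw_w.png");wire(w,cam("wrist",(d['P'],d['R'])),B,yaw)
t=cv2.imread("pics/top0.png")[192:272,105:245];t=cv2.resize(t,None,fx=4,fy=4,interpolation=cv2.INTER_CUBIC)
wire(t,cam("top"),B,yaw,(105,192),4)
out=np.zeros((600,800,3),np.uint8);out[:320,:560]=t;out[320:,:560]=w[:280];cv2.imwrite("pics/b4.png",out[:,:560])
E
```

```text
(no output)
```

View pics/b4.png

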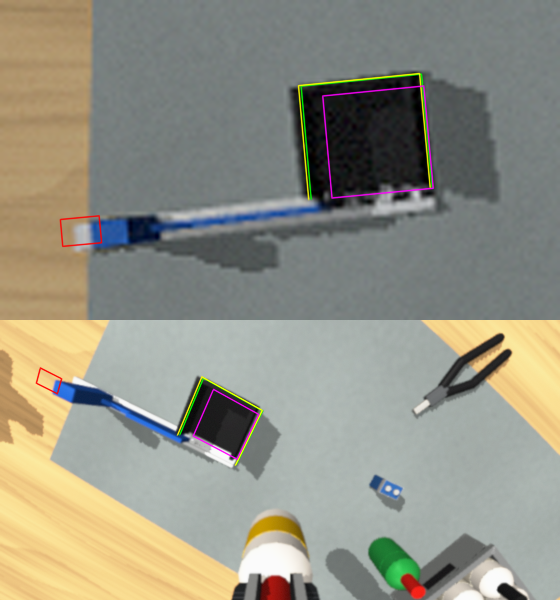

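Run:
```python
from h import *
P,R=pose();print(P,R.T@(np.array([.5677,.215,.127])-P))
```

```text
[0.53171528 0.10918761 0.27917258] [ 0.0894965  -0.06704179  0.15212966]
```

```bash
python3 -m inch '[[[0.03,-0.022,0,0,0,0,1],[0.06,-0.045,0,0,0,0,1],[0.08,-0.06,0.02,0,0,0,1],[0.0895,-0.067,0.04,0,0,0,1],[0.0895,-0.067,0.06,0,0,0,1],[0.0895,-0.067,0.06,0,0,0,1],[0.0895,-0.067,0.06,0,0,0,1],[0.0895,-0.067,0.06,0,0,0,1]]]'
python3 - <<'E'
from ov import *
for i in range(2): p=pose();w=imaging.camera("wrist")
print(p[0], p[1].T@(np.array([.5677,.215,.127])-p[0]))
B=(.5677,.215);yaw=np.radians(6.2)
t=imaging.camera("scene");cv2.imwrite("raw_s.png",t)
t=cv2.resize(t[80:220,260:420],(640,560),interpolation=cv2.INTER_CUBIC);wire(t,cam("scene"),B,yaw,(260,80),4,.064)
cv2.imwrite("pics/b5.png",t);cv2.imwrite("raw_w.png",w)
E
```

```text
clock: 8.1
position: [0.5681, 0.2158, 0.2207]
ee_rot: [0.955, 0.296, 0.001, 0.0]
ft_force: [0.4, 0.5, -0.7]
grip_width: 0.186
grasp_force: 49.1
[0.56803528 0.21591687 0.22076901] [-0.00097129  0.00048597  0.0937678 ]
```

View pics/b5.png

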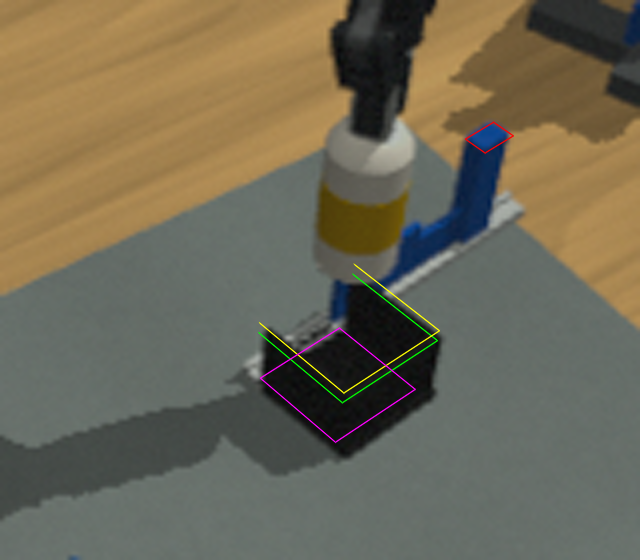

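```bash
python3 -m inch '[[[-0.001,0,0.02,0,0,0,1],[-0.001,0,0.045,0,0,0,1],[-0.001,0,0.07,0,0,0,1],[-0.001,0,0.085,0,0,0,1],[-0.001,0,0.094,0,0,0,1],[-0.001,0,0.094,0,0,0,1],[-0.001,0,0.094,0,0,0,1],[-0.001,0,0.094,0,0,0,1]]]'; python3 -m inch '[[[0,0,0.002,0,0,0,1],[0,0,0.004,0,0,0,1],[0,0,0.006,0,0,0,1],[0,0,0.008,0,0,0,1],[0,0,0.008,0,0,0,1],[0,0,0.008,0,0,0,1],[0,0,0.008,0,0,0,1]]]'
```

```text
clock: 9.05
position: [0.5672, 0.216, 0.1265]
ee_rot: [0.955, 0.296, 0.001, 0.0]
ft_force: [0.6, -0.1, -1.2]
grip_width: 0.184
grasp_force: 49.1
clock: 9.75
position: [0.5665, 0.2156, 0.1172]
ee_rot: [0.955, 0.296, -0.0, 0.0]
ft_force: [-0.7, -0.1, -1.5]
grip_width: 0.183
grasp_force: 49.3
```

```bash
for i in 1 2 3; do python3 -m inch '[[[0,0,0.001,0,0,0,1],[0,0,0.001,0,0,0,1],[0,0,0.001,0,0,0,1]]]' | egrep 'pos|ft'; done
```

```text
position: [0.5668, 0.2159, 0.1172]
ft_force: [-2.8, -1.3, 7.4]
position: [0.5672, 0.2161, 0.1172]
ft_force: [-4.1, -1.2, 14.0]
position: [0.5676, 0.2163, 0.1172]
ft_force: [-5.1, -2.9, 21.0]
```

Contact at z = 0.117. I back off 2.5 mm of the press, then open part way and retreat straight up.

```bash
python3 -m inch '[[[0,0,-0.0025,0,0,0,1],[0,0,-0.0025,0,0,0,1],[0,0,-0.0025,0,0,0,0.4],[0,0,-0.0025,0,0,0,0.2],[0,0,-0.0025,0,0,0,0],[0,0,-0.0025,0,0,0,0],[0,0,-0.0025,0,0,0,0],[0,0,-0.0025,0,0,0,0]]]'; python3 -m inch '[[[0,0,-0.01,0,0,0,0],[0,0,-0.025,0,0,0,0],[0,0,-0.05,0,0,0,0],[0,0,-0.09,0,0,0,0],[0,0,-0.12,0,0,0,0],[0,0,-0.12,0,0,0,0],[0,0,-0.12,0,0,0,0],[0,0,-0.12,0,0,0,0],[0,0,-0.12,0,0,0,0]]]'
python3 - <<'E'
from ov import *
for i in range(2): p=pose();w=imaging.camera("wrist")
np.savez("last.npz",P=p[0],R=p[1]);B=(.5677,.215);yaw=np.radians(6.2);C=cam("wrist",p)
wire(w,C,B,yaw,(0,0),1,.064);cv2.imwrite("pics/b6.png",w)
hsv=cv2.cvtColor(w,cv2.COLOR_BGR2HSV);print(p[0],proj([[*B,.13]],C))
E
```

```text
clock: 11.45
position: [0.5666, 0.2156, 0.1168]
ee_rot: [0.955, 0.296, -0.0, 0.0]
ft_force: [-0.1, -0.2, 1.0]
grip_width: 0.503
grasp_force: 0.0
clock: 12.35
position: [0.5661, 0.2154, 0.2359]
ee_rot: [0.955, 0.296, -0.001, 0.0]
ft_force: [-0.2, 0.3, -0.2]
grip_width: 0.503
grasp_force: 0.0
[0.56617884 0.21542291 0.2358965 ] [[276.327225   211.36409735]]
```

View pics/b6.png

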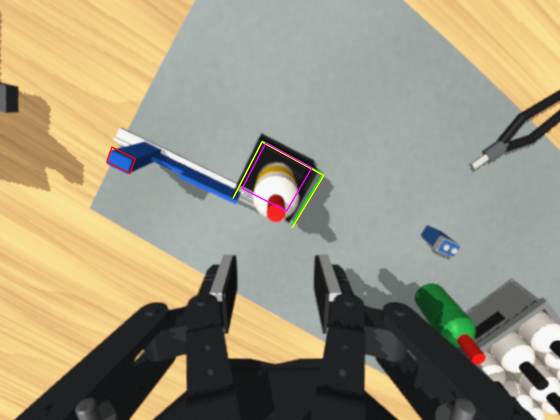

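Run:
```python
from ov import *
p=pose();w=imaging.camera("wrist");C=cam("wrist",p)
o=(215,115);c=cv2.resize(w[115:255,215:355],None,fx=4,fy=4,interpolation=cv2.INTER_CUBIC)
c=cv2.convertScaleAbs(c,alpha=1.8,beta=10);wire(c,C,(.5677,.215),np.radians(6.2),o,4,.064);cv2.imwrite("pics/b7.png",c)
```

```text
(no output)
```

View pics/b7.png

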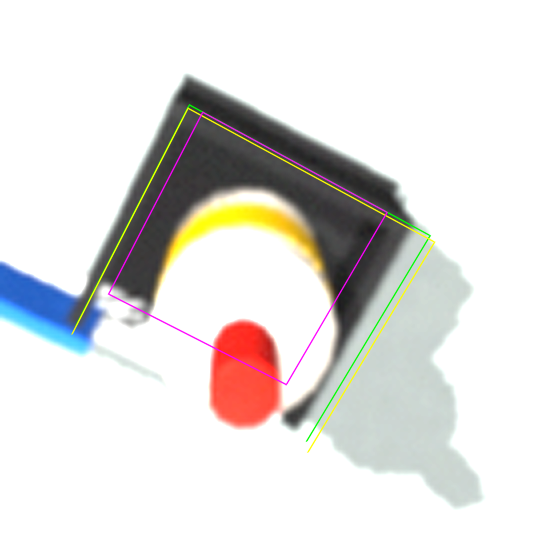

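```bash
python3 -m inch '[[[0.01,-0.03,0,0,0,-0.14,0],[0.02,-0.065,0,0,0,-0.28,0],[0.03,-0.1,0,0,0,-0.42,0],[0.039,-0.148,0,0,0,-0.56,0],[0.039,-0.148,0.02,0,0,-0.7,0],[0.039,-0.148,0.04,0,0,-0.84,0],[0.039,-0.148,0.06,0,0,-0.98,0],[0.039,-0.148,0.06,0,0,-1.075,0],[0.039,-0.148,0.06,0,0,-1.075,0],[0.039,-0.148,0.06,0,0,-1.075,0]]]'; python3 -m inch '[[[0,0,0,0,0,0,0],[0,0,0,0,0,0,0],[0,0,0,0,0,0,0]]]'
python3 - <<'E'
from ov import *
for i in range(2): p=pose();w=imaging.camera("wrist")
C=cam("wrist",p);print(p[0],np.degrees(Ro.from_matrix(p[1]).as_euler('ZYX'))[0])
hsv=cv2.cvtColor(w,cv2.COLOR_BGR2HSV)
wire(w,C,(.5677,.215),np.radians(6.2),(0,0),1,.064);cv2.imwrite("pics/b8.png",w)
print(p[1].T@(np.array([.514,.359,.073])-p[0]))
E
```

```text
clock: 13.5
position: [0.515, 0.3598, 0.1769]
ee_rot: [0.67, 0.743, 0.0, -0.0]
ft_force: [0.7, -0.4, 0.5]
grip_width: 0.502
grasp_force: 0.0
clock: 13.8
position: [0.515, 0.3598, 0.1771]
ee_rot: [0.669, 0.743, 0.0, 0.0]
ft_force: [0.4, 0.1, 0.5]
grip_width: 0.499
grasp_force: 0.0
[0.51499222 0.35979643 0.17702727] 96.04279272995325
[-0.00068247 -0.00112049  0.10402678]
```

View pics/b8.png

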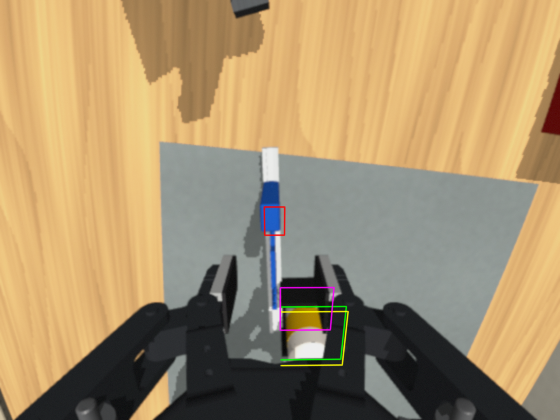

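Run:
```python
from ov import *
p=pose();C=cam("wrist",p);im=imaging.camera("wrist")
hsv=cv2.cvtColor(im,cv2.COLOR_BGR2HSV)
for r in range(196,242,4):
    m=np.where((hsv[r,240:310,0]>95)&(hsv[r,240:310,0]<130)&(hsv[r,240:310,1]>120))[0]+240
    print(r,m.min() if len(m) else None,m.max() if len(m) else None,hsv[r,272])
w=ray([[272.5,219]],.088,C)[0];print(w,p[1].T@(w-[0,0,.015]-p[0]))
```

```text
196 262 278 [109 216 131]
200 261 278 [109 215 133]
204 260 278 [109 216 182]
208 260 279 [109 213 202]
212 260 279 [109 215 202]
216 260 279 [109 216 201]
220 260 279 [108 217 199]
224 261 279 [109 216 198]
228 261 279 [109 214 198]
232 270 273 [109 217 187]
236 270 274 [109 214 200]
240 270 274 [109 212 200]
[0.51244443 0.36045815 0.088     ] [ 0.0009609  -0.00250471  0.10397636]
```

```bash
python3 -m inch '[[[0.0025,-0.0047,0.02,0,0,0,0],[0.0025,-0.0047,0.05,0,0,0,0],[0.0025,-0.0047,0.08,0,0,0,0],[0.0025,-0.0047,0.102,0,0,0,0],[0.0025,-0.0047,0.102,0,0,0,0],[0.0025,-0.0047,0.102,0,0,0,0]]]'; python3 -m inch '[[[0,0,0,0,0,0,0.7],[0,0,0,0,0,0,1],[0,0,0,0,0,0,1],[0,0,0,0,0,0,1],[0,0,0,0,0,0,1],[0,0,0,0,0,0,1]]]' 25
```

```text
clock: 14.55
position: [0.5101, 0.362, 0.0754]
ee_rot: [0.669, 0.744, 0.0, -0.0]
ft_force: [-0.8, 0.7, 0.7]
grip_width: 0.499
grasp_force: 0.0
clock: 15.15
position: [0.5105, 0.3623, 0.0763]
ee_rot: [0.668, 0.744, 0.001, 0.0]
ft_force: [-0.8, -1.1, 7.2]
grip_width: 0.18
grasp_force: 26.8
```

```bash
python3 -m inch '[[[-0.008,0,0,0,0,0,1],[-0.016,0,0,0,0,0,1],[-0.024,0,0,0,0,0,1],[-0.032,0,0,0,0,0,1],[-0.04,0,0,0,0,0,1],[-0.048,0,0,0,0,0,1],[-0.055,0,0,0,0,0,1],[-0.055,0,0,0,0,0,1],[-0.055,0,0,0,0,0,1]]]'; for i in 1 2 3 4; do python3 -m inch '[[[-0.002,0,0,0,0,0,1],[-0.004,0,0,0,0,0,1],[-0.004,0,0,0,0,0,1]]]' | egrep 'pos|ft'; done
```

```text
clock: 16.05
position: [0.5179, 0.3062, 0.0763]
ee_rot: [0.669, 0.743, 0.001, 0.001]
ft_force: [4.4, -1.0, 6.2]
grip_width: 0.186
grasp_force: 28.2
position: [0.5183, 0.3029, 0.0763]
ft_force: [5.6, 1.1, 5.0]
position: [0.5187, 0.3, 0.0764]
ft_force: [6.9, 5.8, 2.5]
position: [0.5186, 0.2997, 0.0766]
ft_force: [9.3, 18.0, -6.4]
position: [0.5186, 0.2987, 0.077]
ft_force: [12.4, 30.2, -11.1]
```

```bash
python3 -m inch '[[[0.004,0,0,0,0,0,1],[0.004,0,0,0,0,0,0.6],[0.004,0,0,0,0,0,0.2],[0.004,0,0,0,0,0,0],[0.004,0,0,0,0,0,0],[0.004,0,0,0,0,0,0],[0.004,0,0,0,0,0,0]]]'; python3 -m inch '[[[0,0,-0.02,0,0,0,0],[0,0,-0.05,0,0,0,0],[0,0,-0.1,0,0,0,0],[0,0,-0.15,0,0,0,0],[0,0,-0.18,0,0,0,0],[0,0,-0.18,0,0,0,0],[0,0,-0.18,0,0,0,0],[0,0,-0.18,0,0,0,0]]]'
python3 - <<'E'
from ov import *
for i in range(2): p=pose();w=imaging.camera("wrist")
s=imaging.camera("scene")
out=np.zeros((600,800,3),np.uint8);out[:420,:400]=w[:,100:500]
out[:420,400:]=cv2.resize(s[80:290,230:430],(400,420),interpolation=cv2.INTER_CUBIC)
out[420:,:320]=cv2.resize(s[190:305,80:264],(320,200),interpolation=cv2.INTER_CUBIC)[:180]
cv2.imwrite("pics/b9.png",out)
E
```

```text
clock: 17.95
position: [0.517, 0.2948, 0.0747]
ee_rot: [0.669, 0.744, -0.0, 0.0]
ft_force: [0.6, -0.2, 0.6]
grip_width: 0.5
grasp_force: 0.0
clock: 18.75
position: [0.5167, 0.2946, 0.2534]
ee_rot: [0.669, 0.744, -0.001, -0.0]
ft_force: [-0.5, 0.7, -0.3]
grip_width: 0.498
grasp_force: 0.0
```

View pics/b9.png

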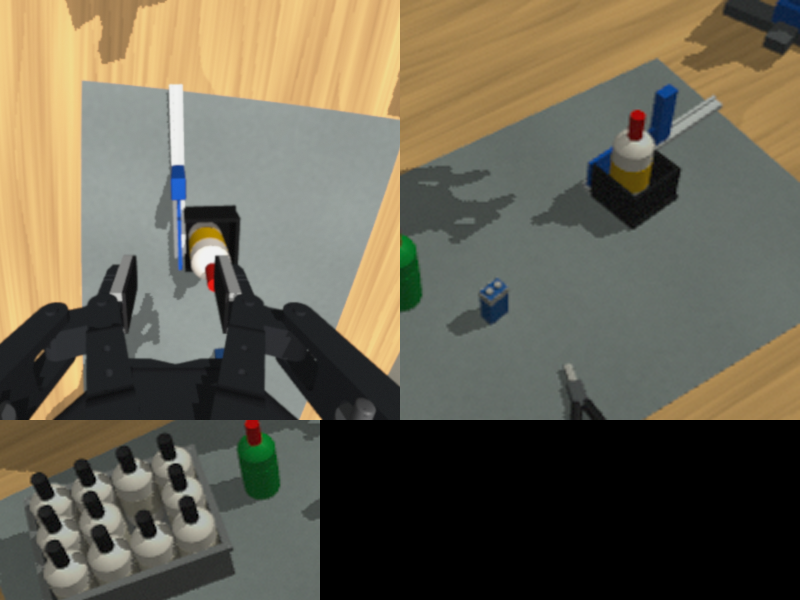

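```bash
python3 -c "
from workcell import order;print(order.hand_in())"
```

```text
the job is handed in; nothing more can be done
None
```

The red-capped flux bottle stands upright and released in the bay with the guard pushed shut to its hard stop. The eleven black-capped bottles are still standing in the crate, and I saw no sign that the battery or cutters moved. I handed the job in at about 19 s, and no verdict was shown.

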